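Clamp the power adapter in its bench bracket

ROBOT

A 6-joint arm with a two-finger parallel gripper is mounted at the origin on a cart in front of the work surface, level with it; the furniture and walls round the work are solid. World frame = base frame: x ahead of the robot, y to its left, z up, the work surface at z = 0. Lengths are in mm, angles in rad, forces in N, time in s.
With the tool pointing down it reaches from about 300 to 875 mm from the base axis. Payload 4.2 kg.
Tool frame: the origin (TCP) lies on the centre line of the jaws, within the pads' length; the fingertips stand 14 mm ahead of it and the grasp point (between the pads) lies 5 mm behind it; z points along the fingers, y is the line along which they close (so a half turn about z gives the same grasp; the last joint's range is limited). The gripper opens to 85 mm and grips with 20 to 120 N. Pads are 22 mm wide; open, the fingers measure 114 mm over their backs; the gripper's body (76 mm by 85 mm) begins 54 mm behind the grasp point. The pads swing forward as they close: fully open they stand 13 mm farther back than shut.
Start: joints at [-1.146, 0.32, 1.565, -0, 1.257, -0.02], TCP at [247.414, -519.063, 245.338] pointing down, gripper open.
Joint ranges: [-3.11, 3.11], [-0.84, 2.01], [0.21, 2.61], [-1.34, 4.49], [0.05, 2.63], [-2.56, 2.56]. Speed limits (rad/s): [2.57, 2.57, 3.14, 3.14, 3.14, 3.14].

INTERFACE

Orientations are given as a unit quaternion [w, x, y, z].
In Python, from station import ctrl gives the robot as it stands.
- The arm moves only by the shell command python3 steer.py FILE, which reads ROWS from the file FILE. ROWS is a JSON list of rows, 1 to 10 of them, each of 7 numbers: the finger opening in mm, then dx, dy, dz in units of 20 mm, then a rotation vector rx, ry, rz in units of 0.25 rad; each row is the pose to reach, as a shift and turn from the pose commanded when the command began, along the tool's axes at that moment; what a row does not reach only later rows make up. A row lasts 1/12 s, in which the tool goes at most 41.7 mm and 0.125 rad, less where a joint would pass 70% of its speed; a pose out of reach is approached as far as the arm can. The fingers move at their own pace and stop on an object; the grip force is fixed at half the most. Time passes only in rows, so rows that do not move let the fingers close. It prints the time, the measured TCP pose, the force, the opening and the grip force at its end. Input that does not fit is refused with a message, and nothing moves.
- ctrl.read_state(): the state, without advancing time (a new reading comes with each control period).
- ctrl.get_image(name): name is "scene" or "side" or "wrist"; returns a dict with "color" (420x560x3 uint8, red, green, blue), "fx", "fy", "cx", "cy" (pixels), "R" (3x3) and "t" (3): a world point X has camera coordinates R X + t; the wrist camera has in their place "tool_from_camera" (4x4, takes a point from camera to tool coordinates, whose origin is the TCP and whose axes are the flange's). Camera axes: x right, y down, z forward; pixel columns grow to the right and rows downward; lengths in mm; the calibration is good to about 2 mm. The wrist camera is an equidistant fisheye: a pixel r from the principal point sees the ray r / f radians off the axis. A picture is of the moment at which its call begins: read the wrist's pose just before it. There is no depth.
- ctrl.sign_off(): hands the job in; it is judged then, once.
The state is a dict: "time_s": time; "joints": joint angles; "joint_velocities": joint speeds; "effort": joint torques, N m; "tcp_pos": TCP position; "orientation": TCP orientation; "ft_force": force on the tool from outside, world axes, zero at the start; "moment": the same for the moment, N m; "finger_gap": finger opening in mm; "finger_force": force on a finger pad.
Only numpy, scipy, OpenCV 4.12 (cv2) and the standard library are available. Lean on these libraries where they do the work, as an engineer would, in place of code of your own. Each camera call takes 0.05 s, during which the arm holds its last target. There are 200 camera calls.

TASK

Clamp the black power adapter in its bench bracket. First slide it along the worktop, without lifting it, between the guide rails until it is square against the back stop under the blue strap; then turn the red wing knob backwards (counter-clockwise) until it clicks and drops onto its thread, and turn it forwards (clockwise) as far as it goes, so that the strap's foot presses on the adapter. Leave the bottle, the small blue box and the white can beside the bracket where they are.

Things in the scene. Friction and masses are not known exactly. Their poses are not given: they have to be found in the camera images.
- bracket: Aluminium bracket fixed to the worktop. Origin: on the worktop on its stud's axis (stud 10 mm, up to z 86); +x: the way the adapter is pushed in. In mm: stud block x -40..26, y -26..26, 30 high; back stop's face x -40, y -53..53, 22 high; two rails 20 high, 8 thick, inner faces y +-45, from the stop to x -74, then flaring to x -103, where the mouth is 106 wide. Its floor is the worktop.
- seat (a point): Point on the worktop at x = -62 mm, y = 0 of the bracket, with the bracket's axes: the adapter's origin lies here when it is home (far long face on the back stop).
- adapter: Loose black power adapter, a brick without cord, 44 (its x) x 82 (its y) x 30 mm high, 0.11 to 0.23 kg; origin: centre of its underside. Starts on the worktop before the bracket's mouth, 62 to 85 mm short of home, up to 5 mm aside and 0.1 rad askew, its axes nearly along the bracket's. Pushed on its near long face it slides; the flared rails centre it (4 mm play each side).
- pad_face (a point): Centre of the underside of the strap's black rubber foot (18 mm across, sprung, 4 mm of travel, about 0.9 N/mm), above the seat; at the start 40 mm over the worktop, 10 mm above the adapter's height.
- strap (a joint): How far the blue strap, with the knob on it, has come down the stud (m). About 0 to 0.001 at the start: its underside is then 46 mm, its top 54 mm over the worktop (20 mm wide, x -74..18 mm of the bracket). Jumps to about 0.007 when the thread clicks; about 0.012 when the knob is fully tight. Only the knob moves it.
- knob (a joint): Turn of the wing knob (rad), growing clockwise from above. At q the wing with the dot points at angle -q in the bracket frame. Starts at 0.7 to 1.6, off its thread: forwards it jams at about 1.95. Backwards it clicks and drops 7 mm at 0 to -0.1 and stops at -0.8. Then it turns forwards to its end stop at 3.0 (tight), lowering the strap 5 mm more. Turns easily (0.05 N m), stays where left.
- knob_mid (a point): On the knob's axis at mid-height of its wings, 71 mm over the worktop at the start, sinking with the strap. Red knob: hub 26 mm across, 28 high; two straight wings in line 10 mm thick, 20 mm high (10 above and below this point), ends 44 mm from the axis, 7 mm clear of the strap. A closed fingertip can push a wing round at 30 to 38 mm from the axis.
- wing_dot (a point): White dot on the top of one wing, 37 mm from the knob's axis, 10 mm above point knob_mid: shows the knob's turn.
- dropper_2: Bystander: brown dropper bottle, 34 mm across, 96 mm tall, origin at the centre of its base; stands to the right of the knob seen along the push (bracket -y), about 97 mm from its axis.
- cover_glass_2: Bystander: small blue box of cover glasses, 28 x 28 x 16 mm, origin at the centre of its base; beside the right-hand guide rail (bracket -y).
- objective_can: Bystander: white screw-top can, 38 mm across, 49 mm tall, origin at the centre of its base; behind the stud, about 95 mm from its axis.

How it is judged (in metres and radians):
On the way, in this order (a step that is already met when the one before it is completed fails the run):
1. the adapter is home against the back stop (horizontal distance between adapter and seat below 0.007 m and angle between the x axis of adapter and the x axis of bracket, either way round below 0.1 rad and angle between adapter's own z axis and vertical below 0.08 rad), for 0.2 s.
2. the knob has been turned backwards until it clicked and dropped onto its thread (all of step 1 and value of joint strap above 0.005 m and value of joint knob below 0.3 rad), for 0.05 s.
At the end, for the whole second after the job is handed in: The adapter is at rest within 7 mm of its seat, square to the bracket within 0.1 rad and flat; the knob is turned forwards past 2.8 rad (end stop 3.0); the strap is down by more than 11 mm and its foot presses on the adapter with more than 1 N (all of step 1 and value of joint knob above 2.8 rad and value of joint strap above 0.011 m and contact force between strap and adapter above 1 N and linear speed of adapter below 0.01 m/s); the robot touches nothing.
It fails at once if the adapter is lifted or tipped (height (world z) of adapter above 0.015 m or angle between adapter's own z axis and vertical above 0.35 rad).
It fails at once if the dropper bottle beside the bracket is moved more than 20 mm or knocked over (distance of dropper_2 from where it was at the start of the episode above 0.02 m or angle between dropper_2's own z axis and vertical above 0.4 rad).
It fails at once if the small blue box beside the bracket is moved more than 20 mm or knocked over (distance of cover_glass_2 from where it was at the start of the episode above 0.02 m or angle between cover_glass_2's own z axis and vertical above 0.4 rad).
It fails at once if the white can beside the bracket is moved more than 20 mm or knocked over (distance of objective_can from where it was at the start of the episode above 0.02 m or angle between objective_can's own z axis and vertical above 0.4 rad).
It also fails if it takes over 56 s, if anything falls off the work surface, if the arm or the gripper's body presses on something with over 40 N, if the wrist force passes 120 N, or if a joint passes its speed limit or range.

## Working session

There is one attempt and no reset: what is moved stays moved. The work goes in short steps, Python scripts to look and compute and a shell command to move; the robot and the scene stay as the last step left them, time stands still between calls to the robot, and variables do not carry over. Pictures are saved under pics/ and viewed, at most 10 in all, crops included, and the job is handed in when it is done.

```bash
ls; mkdir -p pics
python3 - <<'E'
from station import ctrl
import cv2
s=ctrl.read_state();print({k:s[k] for k in('time_s','tcp_pos','orientation','finger_gap','ft_force')})
for n in('scene','side'):
    i=ctrl.get_image(n);cv2.imwrite(f'pics/{n}0.png',i['color'][:,:,::-1]);print(n,i['fx'],i['cx'],i['cy'],i['R'],i['t'])
E
```

```text
pics
station.py
steer.py
{'time_s': 0.0, 'tcp_pos': array([ 247.22514911, -518.6232488 ,  244.47487953]), 'orientation': array([-8.86019884e-04,  9.75366858e-01,  2.20587109e-01, -1.85024247e-04]), 'finger_gap': 85.08834422349214, 'ft_force': array([-0.20257998, -0.39766476,  0.58277892])}
scene 454.42903893257517 283.7643602121305 209.37722508565483 [[ 0.79784262 -0.60285442 -0.00369975]
 [-0.45063958 -0.59229614 -0.6679141 ]
 [ 0.40046362  0.5345576  -0.74422917]] [-184.46121528  510.24244156  490.46820875]
side 436.5993489544178 280.3836206134683 208.17442157122287 [[ 0.94691024 -0.32095465 -0.01868458]
 [-0.19910729 -0.53981023 -0.81790048]
 [ 0.25242284  0.77819858 -0.57505625]] [-368.63129675  363.28653695  456.60007349]
```

View pics/scene0.png

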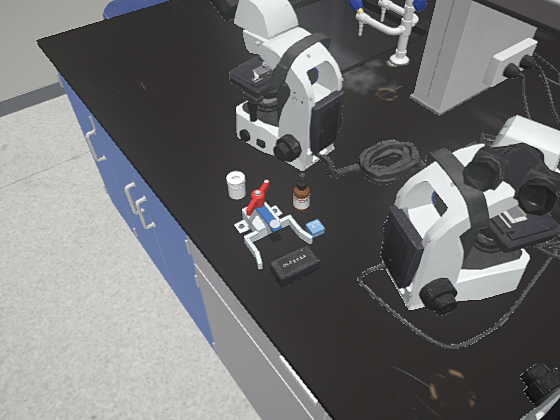

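View pics/side0.png

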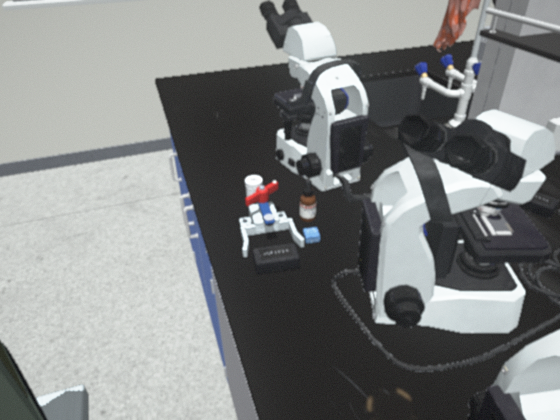

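The scene shows the bracket at about (275,225), the adapter at (295,263) in front of its mouth, the red knob at (258,197), the bottle at (302,192), the box at (315,228) and the can at (236,184). The side view shows the same layout. I'll enlarge both.

Run:
```python
import cv2
a=cv2.imread('pics/scene0.png')[165:285,220:340];cv2.imwrite('pics/sc.png',cv2.resize(a,None,fx=5,fy=5,interpolation=cv2.INTER_CUBIC))
a=cv2.imread('pics/side0.png')[165:285,225:345];cv2.imwrite('pics/si.png',cv2.resize(a,None,fx=5,fy=5,interpolation=cv2.INTER_CUBIC))
```

```text
(no output)
```

View pics/sc.png

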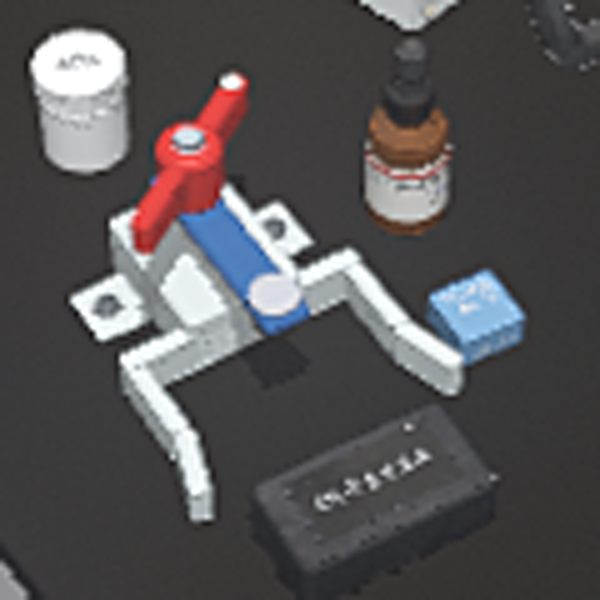

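View pics/si.png

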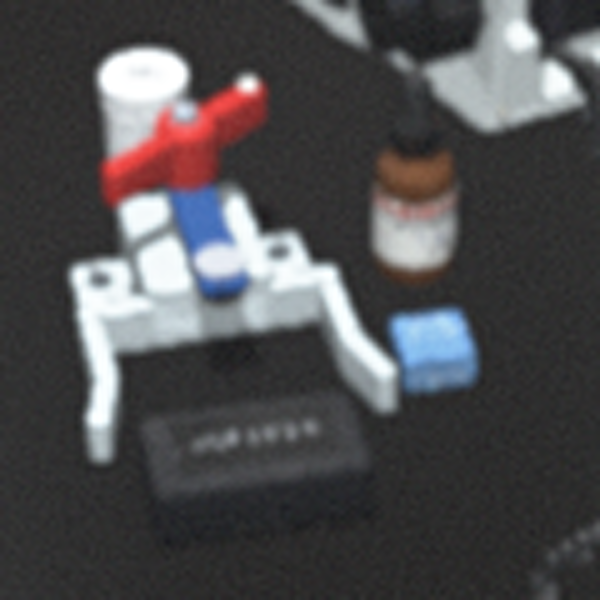

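The enlarged crops show the knob's white dot at the far right wing end, at scene crop (233,82) and side crop (249,84). I also read off the stud top, the strap end disc, the rail tips and the adapter's top corners, and will fit the poses from them.

```bash
cat > fit.py <<'E'
from station import ctrl
import numpy as np
from scipy.optimize import least_squares
C={n:ctrl.get_image(n) for n in('scene','side')}
O={'scene':(220,165),'side':(225,165)}
def proj(n,X):
    c=C[n];p=np.asarray(c['R'])@X+np.asarray(c['t']);return np.array([c['fx']*p[0]/p[2]+c['cx'],c['fy']*p[1]/p[2]+c['cy']])
def px(n,u):return (np.array(u)+.5)/5-.5+O[n]
P={'stud':((190,137),(185,110)),'dot':((233,82),(249,83)),'disc':((275,293),(218,260)),
'tipR':((440,370),(376,378)),'tipL':((212,488),(112,428)),
'aFL':((255,490),(145,415)),'aNL':((308,565),(165,495)),'aNR':((495,478),(370,465)),'aFR':((430,405),(345,395)),
'bot':((407,222),(412,275)),'box':((478,295),(432,325)),'can':((78,45),(144,65))}
T={}
for k,v in P.items():
    f=lambda X:np.concatenate([proj(n,X)-px(n,u) for n,u in zip(C,v)])
    r=least_squares(f,[300,-100,30]);T[k]=r.x;print(k,r.x.round(1),'res',np.abs(r.fun).max().round(2))
def Rz(a):return np.array([[np.cos(a),-np.sin(a),0],[np.sin(a),np.cos(a),0],[0,0,1]])
M={'stud':(0,0,86),'tipR':(-103,-53,20),'tipL':(-103,53,20)}
A={'aFL':(22,41,30),'aNL':(-22,41,30),'aNR':(-22,-41,30),'aFR':(22,-41,30)}
def fit(M,x0):
    f=lambda p:np.concatenate([proj(n,Rz(p[2])@np.array(m)+[p[0],p[1],0])-px(n,u) for k,m in M.items() for n,u in zip(C,P[k])])
    r=least_squares(f,x0);print(r.x.round(3),np.round(r.fun,1));return r.x
d=T['stud']-(T['tipR']+T['tipL'])/2
b=fit(M,[*T['stud'][:2],np.arctan2(d[1],d[0])]);B=Rz(b[2])
a=fit(A,[*np.mean([T[k] for k in A],0)[:2],b[2]])
L=lambda X:(B.T@(X-[b[0],b[1],0])).round(1)
for k in T:print(k,L(T[k]))
w=L(T['dot']);print('q',-np.arctan2(w[1],w[0]),'adapter in bracket',L(np.array([a[0],a[1],0])),a[2]-b[2])
E
python3 fit.py
```

```text
stud [500.3 438.3  86.4] res 0.21
dot [533.2 456.7  81.5] res 0.24
disc [494.4 377.4  55.8] res 0.46
tipR [543.9 337.4  13.1] res 0.05
tipL [440.6 345.1  12.6] res 0.54
aFL [447.2 324.3  32. ] res 0.34
aNL [445.9 292.1  21.5] res 0.23
aNR [520.1 278.3  25.8] res 0.66
aFR [525.  320.8  22.9] res 0.09
bot [591.1 417.   -4.3] res 0.24
box [573.9 352.2  21.2] res 0.47
can [511.6 541.   48.3] res 0.79
[499.379 438.33    1.48 ] [-0.6  0.6 -0.2  0.1  1.8  0.1  0.8 -0.7 -0.6  0.7 -0.8 -1.6]
[483.084 300.886   1.45 ] [-1.8 -0.4 -1.9  0.2 -0.3  2.5 -2.1 -0.   1.6  0.5  2.  -1.   1.6 -1.6
  1.3 -2.2]
stud [ 0.1 -0.9 86.4]
dot [ 21.3 -32.   81.5]
disc [-61.1  -0.5  55.8]
tipR [-96.6 -53.4  13.1]
tipL [-98.1  50.1  12.6]
aFL [-118.3   41.7   32. ]
aNL [-150.4   40.    21.5]
aNR [-157.5  -35.1   25.8]
aFR [-114.7  -36.2   22.9]
bot [-12.9 -93.3  -4.3]
box [-79.1 -82.   21.2]
can [103.4  -2.9  48.3]
q 0.9835152238436342 adapter in bracket [-138.4    3.8    0. ] -0.030537982472660152
```

```bash
cat >> fit.py <<'E'
np.save('b.npy',b);np.save('a.npy',a)
E
python3 - <<'E'
from station import ctrl
import numpy as np
c=ctrl.get_image('scene');R=np.array(c['R']);t=np.array(c['t']);o=-R.T@t;print('cam',o)
for u in [(405,300),(440,310),(360,280),(385,235),(525,290),(455,345),(525,385),(330,419),(210,345)]:
    d=R.T@[(u[0]-c['cx'])/c['fx'],(u[1]-c['cy'])/c['fy'],1];print(u,[(o+d*(h-o[2])/d[2])[:2].round() for h in(0,250)])
E
python3 fit.py >/dev/null
```

```text
cam [180.69178362 -71.17213787 705.13641164]
(405, 300) [array([601., 134.]), array([452.,  61.])]
(440, 310) [array([635.,  84.]), array([474.,  29.])]
(360, 280) [array([566., 212.]), array([430., 112.])]
(385, 235) [array([679., 259.]), array([502., 142.])]
(525, 290) [array([787.,  18.]), array([572., -14.])]
(455, 345) [array([604.,  26.]), array([454.,  -8.])]
(525, 385) [array([637., -81.]), array([475., -78.])]
(330, 419) [array([364.,  63.]), array([299.,  15.])]
(210, 345) [array([283., 270.]), array([247., 149.])]
```

```bash
cat > go.py <<'E'
import sys,numpy as np
from station import ctrl
from scipy.spatial.transform import Rotation as Ro
s=ctrl.read_state();q=s['orientation'];R=Ro.from_quat([q[1],q[2],q[3],q[0]]);p=np.array(s['tcp_pos'])
b=np.load('b.npy')
def show(X,yaw):  # world target, tool-x yaw, tool down
    T=Ro.from_matrix(np.array([[np.cos(yaw),np.sin(yaw),0],[np.sin(yaw),-np.cos(yaw),0],[0,0,-1]]))
    print(np.round(X,1),'->',np.round(R.inv().apply(np.array(X)-p),1),np.round((R.inv()*T).as_rotvec(),3))
def br(x,y,z): # bracket frame -> world
    c,s_=np.cos(b[2]),np.sin(b[2]);return [b[0]+c*x-s_*y,b[1]+s_*x+c*y,z]
if __name__=='__main__':
    print('t',s['time_s'],'j',np.round(s['joints'],2),'gap',s['finger_gap'],'F',np.round(s['ft_force'],1),'p',p.round(1))
    for a in sys.argv[1:]:
        k,*v=a.split(',');v=list(map(float,v));show(v[:3] if k=='w' else br(*v[:3]),(0 if k=='w' else b[2])+v[3])
E
python3 go.py w,360,-150,245,.86 w,360,60,245,1.2 w,440,230,245,1.48
```

```text
t 0.35 j [-1.15  0.32  1.56  0.    1.26 -0.02] gap 84.90030980200065 F [-0.   0.3  0.5] p [ 247.4 -519.   245.1]
[ 360. -150.  245.] -> [ 2.604e+02 -2.846e+02  2.000e-01] [-0.    -0.    -0.415]
[360.  60. 245.] -> [ 3.508e+02 -4.742e+02  3.000e-01] [-0.    -0.    -0.755]
[440. 230. 245.] -> [ 4.962e+02 -5.932e+02  3.000e-01] [-0.    -0.    -1.035]
```

Careful with the scale: shifts go in units of 20 mm and turns go in units of 0.25 rad. That gives: -474 mm is -23.7, -410 mm is -20.5, -0.755 rad is -3.02.

```bash
echo '[[40, 1.3, -1.4, 0, 0, 0, -0.16], [40, 3.9, -4.25, 0, 0, 0, -0.52], [40, 5.85, -6.4, 0, 0, 0, -0.8], [40, 7.8, -8.55, 0, 0, 0, -1.08], [40, 9.75, -10.7, 0, 0, 0, -1.36], [40, 11.7, -12.8, 0, 0, 0, -1.6], [40, 13, -14.25, 0, 0, 0, -1.8], [40, 14.5, -17.4, 0, 0, 0, -2.2], [40, 16, -20.5, 0, 0, 0, -2.6], [40, 17.5, -23.7, 0, 0, 0, -3.02]]' > rows.txt && python3 steer.py rows.txt
python3 go.py w,440,230,245,1.48
```

```text
time_s: 1.18
tcp_pos: [346.1, -117.5, 245.5]
orientation: [0.0, 0.824, 0.566, 0.0]
ft_force: [1.3, 0.1, -1.3]
finger_gap: 40.0
finger_force: 0.0
t 1.1833 j [-0.36 -0.02  1.98  0.    1.18  0.01] gap 39.98846660305503 F [ 1.3  0.1 -1.3] p [ 346.1 -117.5  245.5]
[440. 230. 245.] -> [358.  -36.9   0.6] [ 0.001 -0.    -0.276]
```

To row units: 358 mm is 17.9, -23 mm is -1.15, -0.276 rad is -1.104.

```bash
echo '[[40, 2, -0.15, 0, 0, 0, -0.12], [40, 4, -0.3, 0, 0, 0, -0.24], [40, 6, -0.45, 0, 0, 0, -0.36], [40, 8, -0.65, 0, 0, 0, -0.52], [40, 10, -0.9, 0, 0, 0, -0.68], [40, 12, -1.15, 0, 0, 0, -0.8], [40, 14, -1.45, 0, 0, 0, -0.96], [40, 16, -1.65, 0, 0, 0, -1.104], [40, 17.9, -1.85, 0, 0, 0, -1.104], [40, 17.9, -1.85, 0, 0, 0, -1.104]]' > rows.txt && python3 steer.py rows.txt
python3 go.py w,440,230,245,1.48
python3 - <<'E'
from station import ctrl
import cv2,numpy as np
s=ctrl.read_state();i=ctrl.get_image('wrist');cv2.imwrite('pics/w1.png',i['color'][:,:,::-1]);np.savez('w1.npz',p=s['tcp_pos'],q=s['orientation'],T=i['tool_from_camera'],k=[i['fx'],i['fy'],i['cx'],i['cy']]);print(i['tool_from_camera'],i['fx'],i['cx'],i['cy'])
E
```

```text
time_s: 2.02
tcp_pos: [443.2, 233.6, 245.1]
orientation: [-0.001, 0.738, 0.675, 0.002]
ft_force: [-0.0, 0.1, 0.4]
finger_gap: 40.3
finger_force: 0.0
t 2.0167 j [0.46 0.2  1.73 0.   1.21 0.55] gap 40.281438939586856 F [-0.   0.1  0.4] p [443.2 233.6 245.1]
[440. 230. 245.] -> [-3.9 -2.8  0.1] [ 0.002 -0.004  0.001]
[[-1.31966896e-04 -9.60684566e-01 -2.77642122e-01  7.00221589e+01]
 [ 9.99999439e-01 -4.18448410e-04  9.72583356e-04  5.78347337e-01]
 [-1.05052472e-03 -2.77641838e-01  9.60684082e-01 -1.28601847e+02]
 [ 0.00000000e+00  0.00000000e+00  0.00000000e+00  1.00000000e+00]] 325.19226210127806 281.14150864796557 211.72936887222448
```

View pics/w1.png

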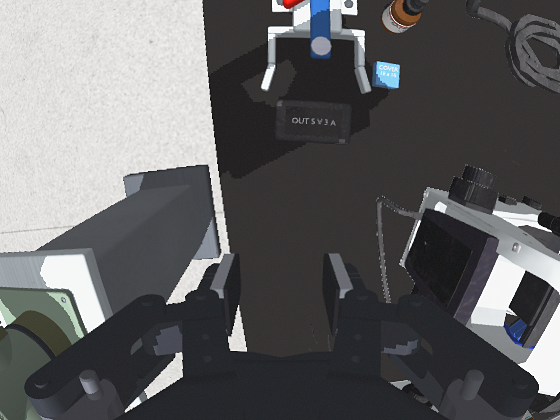

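The wrist view shows the adapter's top face between (280,100), (350,102), (348,143) and (277,137), the rail tips' inner ends at (269,90) and (364,91), and the strap disc at (321,46).

```bash
cat > wr.py <<'E'
import numpy as np
from scipy.spatial.transform import Rotation as Ro
def load(f):
    d=np.load(f);q=d['q'];return d['p'],Ro.from_quat([q[1],q[2],q[3],q[0]]).as_matrix(),d['T'],d['k']
def ray(v,u):
    p,R,T,k=v;m=np.array([(u[0]-k[2])/k[0],(u[1]-k[3])/k[1]]);th=np.hypot(*m)
    d=np.r_[m/th*np.sin(th),np.cos(th)];return R@T[:3,3]+p,R@T[:3,:3]@d
def atz(v,u,z):
    o,d=ray(v,u);return (o+d*(z-o[2])/d[2])
def loc(X):
    b=np.load('b.npy');c,s=np.cos(b[2]),np.sin(b[2]);d=X[:2]-b[:2];return np.array([c*d[0]+s*d[1],-s*d[0]+c*d[1],X[2]]).round(1)
E
python3 - <<'E'
from wr import *
v=load('w1.npz')
for n,u,z in [('FL',(280,100),30),('FR',(350,102),30),('NR',(348,143),30),('NL',(277,137),30),('tipL',(269,90),20),('tipR',(364,91),20),('disc',(321,46),55)]:
    X=atz(v,u,z);print(n,X.round(1),loc(X))
E
```

```text
FL [451.6 325.5  30. ] [-116.7   37.4   30. ]
FR [525.1 318.5  30. ] [-117.   -36.4   30. ]
NR [519.8 274.6  30. ] [-161.2  -35.1   30. ]
NL [444.9 286.8  30. ] [-155.8   40.6   30. ]
tipL [440.9 338.2  20. ] [-105.    49.2   20. ]
tipR [544.1 330.6  20. ] [-103.3  -54.3   20. ]
disc [496.  375.2  55. ] [-63.2  -2.3  55. ]
```

```bash
python3 go.py b,-192,-1,60,0 b,-192,-1,20,0 b,-175,-1,20,0
```

```text
t 2.0667 j [0.46 0.2  1.73 0.   1.21 0.55] gap 39.95452150002739 F [-1.  -0.7  0.1] p [442.  230.6 244.9]
[483.1 247.   60. ] -> [ 20.   39.4 184.9] [ 0. -0. -0.]
[483.1 247.   20. ] -> [ 20.   39.4 224.9] [ 0. -0. -0.]
[484.6 264.   20. ] -> [ 37.   39.4 224.9] [ 0. -0. -0.]
```

To row units: 225 mm is 11.25, 220 mm is 11.

```bash
echo '[[40, 0.25, 0.5, 1.85, 0, 0, 0], [40, 0.45, 1, 3.7, 0, 0, 0], [40, 0.7, 1.5, 5.55, 0, 0, 0], [40, 1, 1.95, 7.4, 0, 0, 0], [40, 1, 1.95, 9, 0, 0, 0], [40, 1, 1.95, 10.25, 0, 0, 0], [40, 1, 1.95, 11, 0, 0, 0], [40, 1, 1.95, 11.25, 0, 0, 0], [40, 1, 1.95, 11.25, 0, 0, 0], [40, 1, 1.95, 11.25, 0, 0, 0]]' > rows.txt && python3 steer.py rows.txt
python3 go.py b,-175,-1,20,0 b,-95,-1,20,0
```

```text
time_s: 2.9
tcp_pos: [482.7, 243.6, 21.1]
orientation: [0.0, 0.74, 0.672, 0.001]
ft_force: [0.7, 1.2, 0.4]
finger_gap: 40.0
finger_force: 0.0
t 2.9 j [ 0.45  0.51  1.92 -0.    0.71  0.54] gap 39.982018335856644 F [0.7 1.2 0.4] p [482.7 243.6  21.1]
[484.6 264.   20. ] -> [20.5 -0.   1.1] [ 0.001 -0.    -0.005]
[491.8 343.6  20. ] -> [100.5  -0.5   1.2] [ 0.001 -0.    -0.005]
```

```bash
echo '[[40, 0.5, 0, 0, 0, 0, 0], [40, 0.8, 0, 0, 0, 0, 0], [40, 1.1, 0, 0, 0, 0, 0], [40, 1.4, 0, 0, 0, 0, 0], [40, 1.7, 0, 0, 0, 0, 0], [40, 2, 0, 0, 0, 0, 0], [40, 2.3, 0, 0, 0, 0, 0], [40, 2.6, 0, 0, 0, 0, 0], [40, 2.9, 0, 0, 0, 0, 0], [40, 3.2, 0, 0, 0, 0, 0]]' > rows.txt && python3 steer.py rows.txt
echo '[[40, 0.25, 0, 0, 0, 0, 0], [40, 0.5, 0, 0, 0, 0, 0], [40, 0.75, 0, 0, 0, 0, 0], [40, 1, 0, 0, 0, 0, 0], [40, 1.2, 0, 0, 0, 0, 0], [40, 1.3, 0, 0, 0, 0, 0], [40, 1.4, 0, 0, 0, 0, 0]]' > rows.txt && python3 steer.py rows.txt
python3 go.py b,-95,-1,20,0
```

```text
time_s: 3.73
tcp_pos: [489.4, 305.9, 20.4]
orientation: [0.002, 0.739, 0.674, -0.001]
ft_force: [8.1, -19.6, 6.0]
finger_gap: 40.0
finger_force: 9.2
time_s: 4.32
tcp_pos: [491.2, 335.8, 20.1]
orientation: [0.0, 0.74, 0.673, 0.0]
ft_force: [3.1, -2.7, -0.3]
finger_gap: 40.3
finger_force: 1.7
t 4.3167 j [ 0.58  0.57  1.79 -0.    0.78  0.68] gap 40.34109301284573 F [ 3.1 -2.7 -0.3] p [491.2 335.8  20.1]
[491.8 343.6  20. ] -> [ 7.8 -0.2  0.1] [ 0.001  0.    -0.004]
```

To row units: 7 mm is 0.35, 6 mm is 0.3.

```bash
echo '[[40, 0.1, 0, 0, 0, 0, 0], [40, 0.2, 0, 0, 0, 0, 0], [40, 0.3, 0, 0, 0, 0, 0], [40, 0.35, 0, 0, 0, 0, 0]]' > rows.txt && python3 steer.py rows.txt
echo '[[40, 0.05, 0, 0, 0, 0, 0], [40, 0.1, 0, 0, 0, 0, 0], [40, 0.1, 0, 0, 0, 0, 0]]' > rows.txt && python3 steer.py rows.txt
```

```text
time_s: 4.65
tcp_pos: [491.2, 342.5, 20.1]
orientation: [0.0, 0.74, 0.673, -0.0]
ft_force: [1.9, -5.1, -0.5]
finger_gap: 39.9
finger_force: 2.5
time_s: 4.9
tcp_pos: [491.3, 342.6, 20.1]
orientation: [0.001, 0.739, 0.673, -0.002]
ft_force: [2.6, -8.9, 0.9]
finger_gap: 40.0
finger_force: 4.2
```

To row units: 2 mm is 0.1, 4 mm is 0.2.

```bash
echo '[[40, 0.1, 0, 0, 0, 0, 0], [40, 0.2, 0, 0, 0, 0, 0], [40, 0.2, 0, 0, 0, 0, 0]]' > rows.txt && python3 steer.py rows.txt
```

```text
time_s: 5.15
tcp_pos: [491.3, 342.7, 20.1]
orientation: [0.003, 0.739, 0.674, -0.005]
ft_force: [3.5, -22.0, 6.3]
finger_gap: 40.0
finger_force: 10.5
```

To row units: -70 mm is -3.5, -30 mm is -1.5.

```bash
echo '[[40, -0.6, 0, 0, 0, 0, 0], [40, -1.5, 0, 0, 0, 0, 0], [20, -1.5, 0, -1.5, 0, 0, 0], [0, -1.5, 0, -3.5, 0, 0, 0], [0, -1, 0, -5.5, 0, 0, 0], [0, 0, 0, -7.5, 0, 0, 0], [0, 1, 0, -9.5, 0, 0, 0], [0, 1.5, 0, -10, 0, 0, 0], [0, 1.5, 0, -10, 0, 0, 0]]' > rows.txt && python3 steer.py rows.txt
python3 go.py
python3 - <<'E'
from station import ctrl
import cv2,numpy as np
s=ctrl.read_state();i=ctrl.get_image('wrist');cv2.imwrite('pics/w2.png',i['color'][:,:,::-1]);np.savez('w2.npz',p=s['tcp_pos'],q=s['orientation'],T=i['tool_from_camera'],k=[i['fx'],i['fy'],i['cx'],i['cy']])
a=i['color'][80:290,160:440,::-1];cv2.imwrite('pics/w2c.png',cv2.resize(a,None,fx=2.8,fy=2.8,interpolation=cv2.INTER_CUBIC))
E
```

```text
time_s: 5.9
tcp_pos: [496.4, 382.8, 225.7]
orientation: [-0.001, 0.739, 0.673, 0.006]
ft_force: [1.2, 0.5, 0.6]
finger_gap: 0.3
finger_force: 0.0
t 5.9 j [0.64 0.41 1.48 0.   1.24 0.73] gap 0.34805761592294393 F [1.2 0.5 0.6] p [496.4 382.8 225.7]
```

View pics/w2c.png

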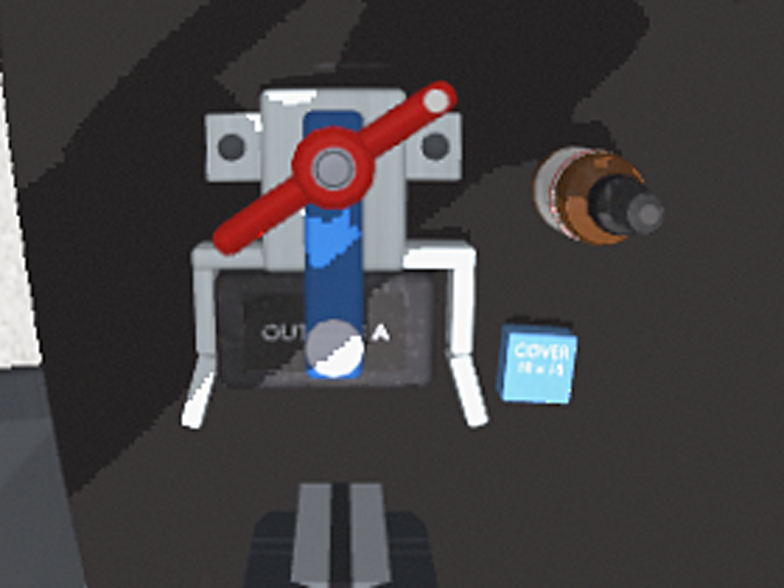

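The adapter is square against the stop under the strap. In crop pixels the stud is at (334,168), the dot at (436,99), the disc at (334,348) and the other wing end at about (226,240).

```bash
python3 - <<'E'
from wr import *
v=load('w2.npz');p={}
for n,u,z in [('stud',(334,168),86),('dot',(436,99),81),('disc',(334,348),55),('wingL',(222,240),81),('aNL',(218,385),30),('aNR',(432,385),30),('can',(0,0),0),('bot',(650,214),96),('boxFL',(503,322),16),('boxNL',(500,400),16)]:
    X=atz(v,((u[0]+.5)/2.8-.5+160,(u[1]+.5)/2.8-.5+80),z);p[n]=X;print(n,X.round(1),loc(X))
d=p['stud']-p['disc'];yaw=np.arctan2(d[1],d[0]);print('yaw',yaw)
w=p['dot']-p['stud'];print('r',np.hypot(*w[:2]),'q',-(np.arctan2(w[1],w[0])-yaw))
np.save('b.npy',[(p['stud'][0]+499.4)/2,(p['stud'][1]+438.3)/2,(yaw+1.48)/2])
E
python3 go.py
```

```text
stud [501.7 437.9  86. ] [-0.3 -2.3 86. ]
dot [533.9 455.8  81. ] [ 20.5 -32.8  81. ]
disc [495.8 375.7  55. ] [-62.7  -2.1  55. ]
wingL [465.7 419.3  81. ] [-22.   31.8  81. ]
aNL [450.7 359.4  30. ] [-83.   41.4  30. ]
aNR [530.4 351.8  30. ] [-83.4 -38.7  30. ]
can [375.2 518.3   0. ] [ 68.5 130.9   0. ]
bot [593.8 418.2  96. ] [-11.5 -95.9  96. ]
boxFL [560.9 370.1  16. ] [-62.4 -67.4  16. ]
boxNL [558.2 338.7  16. ] [-93.9 -67.6  16. ]
yaw 1.4770272500914352
r 36.86171237249992 q 0.9697761478266329
t 5.95 j [0.64 0.41 1.49 0.   1.24 0.73] gap 0.07278837106725106 F [-0.1 -0.5 -0.3] p [495.1 380.5 222.5]
```

```bash
cat > arc.py <<'E'
# arc.py side z d th1 th2 ... : TCP targets beside the dot wing at angle th (bracket frame); side -1 = clockwise side
import sys,numpy as np
from go import show,br,b
sd,z,d,*th=map(float,sys.argv[1:])
for t in th:
    X=34*np.array([np.cos(t),np.sin(t)])+sd*d*np.array([-np.sin(t),np.cos(t)]);print(t,end=' ');show(br(*X,z),b[2]+t+np.pi/2)
E
python3 arc.py -1 110 28 -.97; python3 arc.py -1 79 28 -.97
```

```text
-0.97 [543.9 430.2 110. ] -> [ 53.5  43.5 112.9] [ 0.004 -0.004 -0.602]
-0.97 [543.9 430.2  79. ] -> [ 53.3  43.4 143.9] [ 0.004 -0.004 -0.602]
```

To row units: 143 mm is 7.15, 135 mm is 6.75, -0.6 rad is -2.4.

```bash
echo '[[0, 0.6, 0.5, 1, 0, 0, -0.48], [0, 1.25, 1, 2.25, 0, 0, -0.96], [0, 1.9, 1.6, 3.5, 0, 0, -1.44], [0, 2.65, 2.15, 4.75, 0, 0, -1.92], [0, 2.65, 2.15, 5.5, 0, 0, -2.4], [0, 2.65, 2.15, 5.75, 0, 0, -2.4], [0, 2.65, 2.15, 6.25, 0, 0, -2.4], [0, 2.65, 2.15, 6.75, 0, 0, -2.4], [0, 2.65, 2.15, 7.15, 0, 0, -2.4], [0, 2.65, 2.15, 7.15, 0, 0, -2.4]]' > rows.txt && python3 steer.py rows.txt
python3 go.py; python3 arc.py -1 79 16 -.97 -.8 -.6 -.4 -.2 0 .2 .4
```

```text
time_s: 6.78
tcp_pos: [541.7, 426.1, 75.7]
orientation: [-0.001, 0.509, 0.861, -0.001]
ft_force: [-0.4, -1.2, -0.3]
finger_gap: 0.2
finger_force: 0.0
t 6.7833 j [0.65 0.63 1.49 0.   1.02 0.15] gap 0.15297525305190054 F [-0.4 -1.2 -0.3] p [541.7 426.1  75.7]
-0.97 [538.  440.7  79. ] -> [14.5  3.8 -3.3] [-0.003  0.    -0.005]
-0.8 [537. 447.  79.] -> [20.5  6.  -3.3] [-0.003  0.    -0.175]
-0.6 [534.6 454.   79. ] -> [27.9  7.2 -3.3] [-0.003 -0.    -0.375]
-0.4 [530.7 460.5  79. ] -> [35.4  6.9 -3.3] [-0.003 -0.    -0.575]
-0.2 [525.7 466.   79. ] -> [42.7  5.2 -3.3] [-0.003 -0.001 -0.775]
0.0 [519.6 470.5  79. ] -> [49.5  2.  -3.3] [-0.003 -0.001 -0.975]
0.2 [512.8 473.6  79. ] -> [55.6 -2.4 -3.3] [-3.000e-03 -1.000e-03 -1.175e+00]
0.4 [505.5 475.3  79. ] -> [60.6 -8.  -3.3] [-0.003 -0.002 -1.375]
```

To row units: 46 mm is 2.3, 42.7 mm is 2.135, -0.87 rad is -3.48.

```bash
echo '[[0, 0.4, 0.15, -0.1, 0, 0, 0], [0, 0.7, 0.2, -0.15, 0, 0, -0.2], [0, 1, 0.3, -0.15, 0, 0, -0.68], [0, 1.2, 0.325, -0.15, 0, 0, -1.08], [0, 1.4, 0.35, -0.15, 0, 0, -1.48], [0, 1.6, 0.35, -0.15, 0, 0, -1.88], [0, 1.75, 0.35, -0.15, 0, 0, -2.28], [0, 1.95, 0.3, -0.15, 0, 0, -2.68], [0, 2.135, 0.25, -0.15, 0, 0, -3.08], [0, 2.3, 0.175, -0.15, 0, 0, -3.48]]' > rows.txt && python3 steer.py rows.txt
python3 go.py; python3 arc.py -1 79 16 -.1 0 .1 .2 .3 .4
```

```text
time_s: 7.62
tcp_pos: [524.4, 469.9, 81.6]
orientation: [0.001, 0.095, 0.995, 0.001]
ft_force: [1.7, 0.3, -1.5]
finger_gap: 0.2
finger_force: 0.9
t 7.6167 j [ 0.71  0.64  1.45 -0.    1.05 -0.66] gap 0.22717381298187678 F [ 1.7  0.3 -1.5] p [524.4 469.9  81.6]
-0.1 [522.7 468.4  79. ] -> [ 1.3 -1.8  2.6] [0.002 0.003 0.001]
0.0 [519.6 470.5  79. ] -> [ 4.8 -0.4  2.6] [ 0.002  0.003 -0.099]
0.1 [516.3 472.2  79. ] -> [8.4 0.7 2.6] [ 0.002  0.003 -0.199]
0.2 [512.8 473.6  79. ] -> [12.1  1.4  2.6] [ 0.002  0.003 -0.299]
0.3 [509.2 474.6  79. ] -> [15.8  1.8  2.6] [ 0.001  0.003 -0.399]
0.4 [505.5 475.3  79. ] -> [19.6  1.7  2.6] [ 0.001  0.003 -0.499]
```

```bash
echo '[[0, 0.24, 0, 0.075, 0, 0, -0.4], [0, 0.42, 0.05, 0.075, 0, 0, -0.8], [0, 0.6, 0.07, 0.075, 0, 0, -1.2], [0, 0.79, 0.09, 0.075, 0, 0, -1.6], [0, 0.875, 0.09, 0.075, 0, 0, -1.8], [0, 0.875, 0.09, 0.075, 0, 0, -1.8]]' > rows.txt && python3 steer.py rows.txt
python3 go.py
python3 - <<'E'
from station import ctrl
import cv2,numpy as np
s=ctrl.read_state();i=ctrl.get_image('wrist');np.savez('w3.npz',p=s['tcp_pos'],q=s['orientation'],T=i['tool_from_camera'],k=[i['fx'],i['fy'],i['cx'],i['cy']])
a=ctrl.get_image('scene')['color'][150:270,220:340,::-1]
b=i['color'][:,:,::-1]
cv2.imwrite('pics/m3.png',np.hstack([cv2.resize(a,(360,360),interpolation=cv2.INTER_CUBIC),cv2.resize(b,(440,330))[:,:] if 0 else cv2.copyMakeBorder(cv2.resize(b,(440,330)),0,30,0,0,0)]))
E
```

```text
time_s: 8.12
tcp_pos: [507.1, 475.5, 80.3]
orientation: [0.001, -0.127, 0.992, 0.001]
ft_force: [-0.5, 1.3, -0.0]
finger_gap: 0.5
finger_force: 0.3
t 8.1167 j [ 0.74  0.63  1.48  0.    1.03 -1.09] gap 0.5060621133403321 F [-0.5  1.3 -0. ] p [507.1 475.5  80.3]
```

View pics/m3.png

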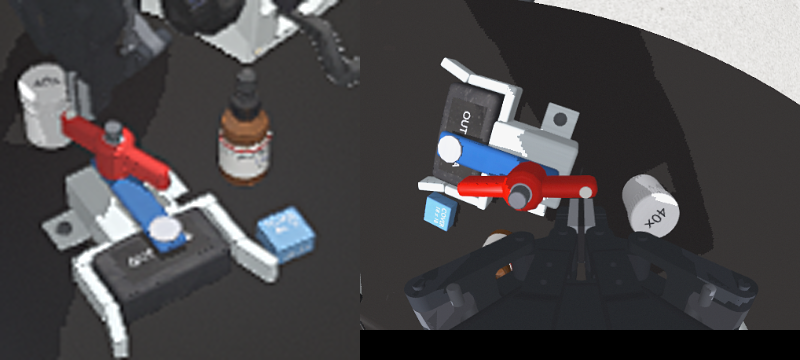

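The scene shows the stud now standing well out of the knob, so it clicked and dropped with the dot wing at about +0.35. Next I go over to the other side of the wing.

```bash
python3 arc.py 1 112 29 .38; python3 arc.py 1 70 29 .38
```

```text
0.38 [463.1 462.4 112. ] -> [ 45.7  -1.2 -32.1] [ 0.001  0.002 -0.035]
0.38 [463.1 462.4  70. ] -> [45.8 -1.3  9.9] [ 0.001  0.002 -0.035]
```

```bash
echo '[[0, -0.25, 0, -0.25, 0, 0, 0], [0, -0.25, 0, -1.25, 0, 0, 0], [0, -0.25, 0, -1.65, 0, 0, 0], [0, 0.75, 0, -1.65, 0, 0, 0], [0, 1.75, -0.05, -1.65, 0, 0, 0], [0, 2.3, -0.05, -1.65, 0, 0, 0], [0, 2.3, -0.05, -1.5, 0, 0, 0], [0, 2.3, -0.05, -0.5, 0, 0, 0], [0, 2.3, -0.05, 0.4, 0, 0, 0], [0, 2.3, -0.05, 0.45, 0, 0, 0]]' > rows.txt && python3 steer.py rows.txt
python3 go.py; python3 arc.py 1 70 16 .38 0 -.2 -.4 -.6
```

```text
time_s: 9.05
tcp_pos: [461.8, 460.5, 66.7]
orientation: [-0.002, -0.126, 0.992, -0.002]
ft_force: [0.8, -0.5, 0.2]
finger_gap: 0.0
finger_force: 0.0
t 9.05 j [ 0.77  0.59  1.6  -0.    0.96 -1.06] gap 0.02590760133466875 F [ 0.8 -0.5  0.2] p [461.8 460.5  66.7]
0.38 [475.5 466.1  70. ] -> [-14.7   2.   -3.4] [-0.003 -0.004 -0.034]
0.0 [487.7 473.4  70. ] -> [-28.3   6.   -3.4] [-0.004 -0.004  0.346]
-0.2 [495.  475.2  70. ] -> [-35.8   6.   -3.5] [-0.004 -0.004  0.546]
-0.4 [502.5 475.6  70. ] -> [-43.2   4.4  -3.5] [-0.004 -0.003  0.746]
-0.6 [509.9 474.5  70. ] -> [-50.1   1.5  -3.5] [-0.005 -0.003  0.946]
```

```bash
echo '[[0, -0.4, 0.05, -0.1, 0, 0, 0], [0, -0.735, 0.1, -0.1, 0, 0, 0.08], [0, -0.95, 0.175, -0.1, 0, 0, 0.4], [0, -1.15, 0.25, -0.1, 0, 0, 0.8], [0, -1.325, 0.285, -0.1, 0, 0, 1.2], [0, -1.5, 0.3, -0.1, 0, 0, 1.6], [0, -1.7, 0.3, -0.1, 0, 0, 2], [0, -1.875, 0.285, -0.1, 0, 0, 2.4], [0, -2.05, 0.25, -0.1, 0, 0, 2.8], [0, -2.25, 0.2, -0.1, 0, 0, 3.2]]' > rows.txt && python3 steer.py rows.txt
python3 go.py; python3 arc.py 1 69 16 -.4 -.6 -.8 -1 -1.2 -1.4 -1.6
```

```text
time_s: 9.88
tcp_pos: [505.8, 477.5, 72.9]
orientation: [-0.0, 0.273, 0.962, 0.0]
ft_force: [-1.7, 0.4, -0.2]
finger_gap: 0.1
finger_force: 1.0
t 9.8833 j [ 0.74  0.64  1.48  0.    1.02 -0.28] gap 0.14303716425189658 F [-1.7  0.4 -0.2] p [505.8 477.5  72.9]
-0.4 [502.5 475.6  69. ] -> [ 1.8 -3.3  3.9] [ 0.001 -0.001 -0.06 ]
-0.6 [509.9 474.5  69. ] -> [-5.1 -0.4  3.9] [ 0.001 -0.001  0.14 ]
-0.8 [517.  471.9  69. ] -> [-12.5   1.1   3.9] [ 0.001 -0.001  0.34 ]
-1.0 [523.3 467.9  69. ] -> [-20.    1.1   3.9] [ 0.001 -0.001  0.54 ]
-1.2 [528.8 462.8  69. ] -> [-27.3  -0.4   3.9] [ 0.001 -0.001  0.74 ]
-1.4 [533.2 456.7  69. ] -> [-34.2  -3.3   3.9] [ 0.001 -0.001  0.94 ]
-1.6 [536.2 449.8  69. ] -> [-40.4  -7.6   3.9] [ 0.00e+00 -1.00e-03  1.14e+00]
```

To row units: -37.5 mm is -1.875, -34 mm is -1.7, 1.04 rad is 4.16.

```bash
echo '[[0, -0.2, -0.05, 0.1, 0, 0, 0.4], [0, -0.4, 0, 0.2, 0, 0, 0.8], [0, -0.6, 0.05, 0.2, 0, 0, 1.28], [0, -0.8, 0.06, 0.2, 0, 0, 1.72], [0, -1, 0.055, 0.2, 0, 0, 2.16], [0, -1.2, 0.02, 0.2, 0, 0, 2.56], [0, -1.365, -0.02, 0.2, 0, 0, 2.96], [0, -1.55, -0.1, 0.2, 0, 0, 3.36], [0, -1.7, -0.165, 0.2, 0, 0, 3.76], [0, -1.875, -0.275, 0.2, 0, 0, 4.16]]' > rows.txt && python3 steer.py rows.txt
python3 go.py; python3 arc.py 1 68 16 -1.4 -1.6 -1.8 -2 -2.2 -2.4 -2.6 -2.8 -3
```

```text
time_s: 10.72
tcp_pos: [536.1, 454.1, 69.2]
orientation: [-0.0, 0.715, 0.699, 0.002]
ft_force: [-0.7, 1.2, -1.8]
finger_gap: -0.4
finger_force: 0.9
t 10.7167 j [0.69 0.65 1.47 0.   1.02 0.71] gap -0.3589175213712121 F [-0.7  1.2 -1.8] p [536.1 454.1  69.2]
-1.4 [533.2 456.7  68. ] -> [ 2.5 -3.   1.2] [ 0.003 -0.003 -0.1  ]
-1.6 [536.2 449.8  68. ] -> [-4.3  0.2  1.2] [ 0.003 -0.004  0.1  ]
-1.8 [537.8 442.5  68. ] -> [-11.6   2.    1.2] [ 0.002 -0.004  0.3  ]
-2.0 [538. 435.  68.] -> [-19.1   2.3   1.2] [ 0.002 -0.004  0.5  ]
-2.2 [536.6 427.6  68. ] -> [-26.5   1.1   1.2] [ 0.001 -0.004  0.7  ]
-2.4 [533.8 420.7  68. ] -> [-33.5  -1.5   1.1] [ 0.001 -0.004  0.9  ]
-2.6 [529.7 414.4  68. ] -> [-39.9  -5.5   1.1] [ 1.0e-03 -5.0e-03  1.1e+00]
-2.8 [524.4 409.1  68. ] -> [-45.3 -10.7   1.1] [ 0.    -0.005  1.3  ]
-3.0 [518.2 404.9  68. ] -> [-49.6 -16.8   1. ] [-0.    -0.005  1.5  ]
```

To row units: -36.5 mm is -1.825, -33.5 mm is -1.675, 1 rad is 4.

```bash
echo '[[0, -0.215, 0, 0.1, 0, 0, 0.4], [0, -0.4, 0.05, 0.15, 0, 0, 0.8], [0, -0.6, 0.1, 0.15, 0, 0, 1.2], [0, -0.775, 0.11, 0.15, 0, 0, 1.6], [0, -0.95, 0.115, 0.15, 0, 0, 2], [0, -1.15, 0.09, 0.15, 0, 0, 2.4], [0, -1.325, 0.05, 0.15, 0, 0, 2.8], [0, -1.5, 0, 0.15, 0, 0, 3.2], [0, -1.675, -0.075, 0.15, 0, 0, 3.6], [0, -1.825, -0.175, 0.15, 0, 0, 4]]' > rows.txt && python3 steer.py rows.txt
python3 go.py; python3 arc.py 1 66 16 -2.4 -2.6 -2.8 -3 -3.1 -3.2
```

```text
time_s: 11.55
tcp_pos: [532.8, 417.3, 66.5]
orientation: [-0.001, 0.962, 0.271, 0.003]
ft_force: [2.1, 0.9, -1.4]
finger_gap: -0.2
finger_force: 0.8
t 11.55 j [ 0.65  0.62  1.54 -0.    0.98  1.67] gap -0.16200407262182864 F [ 2.1  0.9 -1.4] p [532.8 417.3  66.5]
-2.4 [533.8 420.7  66. ] -> [ 2.7 -2.4  0.5] [ 0.    -0.006 -0.1  ]
-2.6 [529.7 414.4  66. ] -> [-4.1  0.8  0.5] [-0.    -0.006  0.1  ]
-2.8 [524.4 409.1  66. ] -> [-11.4   2.6   0.5] [-0.001 -0.005  0.3  ]
-3.0 [518.2 404.9  66. ] -> [-18.9   2.9   0.4] [-0.002 -0.005  0.5  ]
-3.1 [514.8 403.3  66. ] -> [-22.7   2.5   0.4] [-0.002 -0.005  0.6  ]
-3.2 [511.2 402.1  66. ] -> [-26.3   1.7   0.4] [-0.002 -0.005  0.7  ]
```

To row units: -18.9 mm is -0.945, -18 mm is -0.9, 0.5 rad is 2.

```bash
echo '[[0, -0.2, 0.025, 0.05, 0, 0, 0.4], [0, -0.4, 0.1, 0.1, 0, 0, 0.8], [0, -0.57, 0.13, 0.1, 0, 0, 1.2], [0, -0.75, 0.14, 0.1, 0, 0, 1.6], [0, -0.9, 0.145, 0.1, 0, 0, 1.92], [0, -0.945, 0.145, 0.1, 0, 0, 2], [0, -0.945, 0.145, 0.1, 0, 0, 2]]' > rows.txt && python3 steer.py rows.txt
python3 go.py; python3 arc.py 1 66 16 -3 -3.1 -3.2
```

```text
time_s: 12.13
tcp_pos: [518.1, 404.8, 64.7]
orientation: [-0.001, 1.0, 0.028, 0.002]
ft_force: [3.4, -0.2, 3.3]
finger_gap: -0.4
finger_force: 1.5
t 12.1333 j [ 0.65  0.59  1.6  -0.    0.95  2.16] gap -0.3635047833786076 F [ 3.4 -0.2  3.3] p [518.1 404.8  64.7]
-3.0 [518.2 404.9  66. ] -> [ 0.1 -0.1 -1.3] [-0.003 -0.005  0.007]
-3.1 [514.8 403.3  66. ] -> [-3.4  1.3 -1.3] [-0.003 -0.005  0.107]
-3.2 [511.2 402.1  66. ] -> [-7.   2.3 -1.3] [-0.003 -0.005  0.207]
```

Push a little further against the end stop, without turning the tool.

```bash
echo '[[0, -0.1, 0, -0.05, 0, 0, 0], [0, -0.15, 0, -0.05, 0, 0, 0.12], [0, -0.2, 0, -0.05, 0, 0, 0.2], [0, -0.2, 0, -0.05, 0, 0, 0.2]]' > rows.txt && python3 steer.py rows.txt; echo '[[0, -0.1, 0, 0, 0, 0, 0], [0, -0.15, 0, 0, 0, 0, 0], [0, -0.15, 0, 0, 0, 0, 0]]' > rows.txt && python3 steer.py rows.txt
```

```text
time_s: 12.47
tcp_pos: [517.5, 404.3, 65.4]
orientation: [-0.002, 1.0, 0.004, 0.006]
ft_force: [13.6, -1.5, -2.2]
finger_gap: -0.3
finger_force: 6.4
time_s: 12.72
tcp_pos: [517.1, 404.4, 66.1]
orientation: [-0.002, 1.0, 0.005, 0.009]
ft_force: [19.0, -3.4, -3.0]
finger_gap: 0.2
finger_force: 9.3
```

```bash
echo '[[0, 0.3, 0, 0, 0, 0, 0], [0, 0.7, 0, 0, 0, 0, 0], [0, 0.7, 0, -1, 0, 0, 0], [0, 0.7, 0, -3, 0, 0, 0], [0, 0, 0, -5, 0, 0, 0], [0, -1.5, 0, -7, 0, 0, 0], [0, -3, 0, -8, 0, 0, 0], [0, -3.75, 0, -8, 0, 0, 0], [0, -3.75, 0, -8, 0, 0, 0]]' > rows.txt && python3 steer.py rows.txt
python3 go.py
python3 - <<'E'
from station import ctrl
import cv2,numpy as np
s=ctrl.read_state();i=ctrl.get_image('wrist');np.savez('w4.npz',p=s['tcp_pos'],q=s['orientation'],T=i['tool_from_camera'],k=[i['fx'],i['fy'],i['cx'],i['cy']])
a=i['color'][0:300,80:480,::-1];cv2.imwrite('pics/w4.png',cv2.resize(a,None,fx=2,fy=2,interpolation=cv2.INTER_CUBIC))
E
```

```text
time_s: 13.47
tcp_pos: [430.7, 403.7, 226.6]
orientation: [-0.001, 1.0, 0.004, 0.0]
ft_force: [-0.1, -0.8, 0.7]
finger_gap: 0.2
finger_force: 0.0
t 13.4667 j [0.73 0.35 1.56 0.   1.23 2.29] gap 0.23909550005758826 F [-0.1 -0.8  0.7] p [430.7 403.7 226.6]
```

View pics/w4.png

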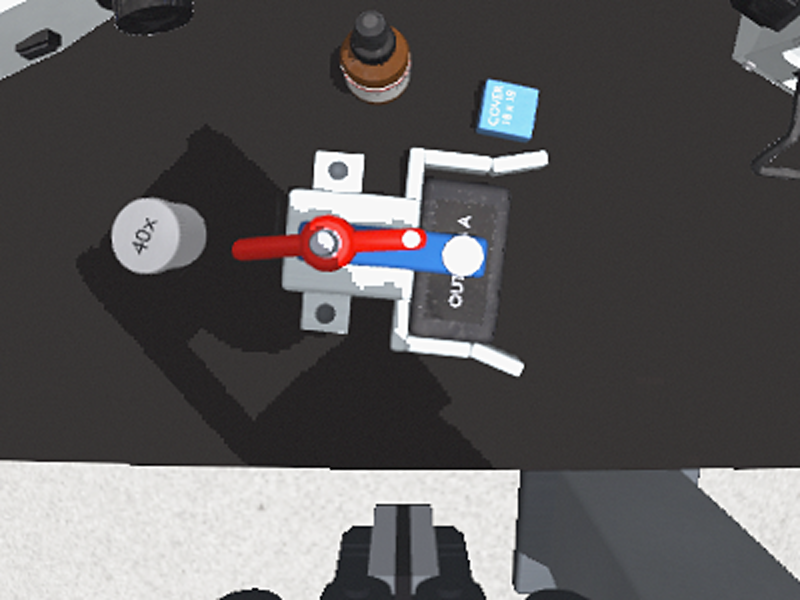

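The adapter is square under the strap. The dot is at (411,239), the stud at (326,240) and the disc at (463,256), and the bystanders look unmoved. I'll check the knob angle.

Run:
```python
from wr import *
v=load('w4.npz');f=lambda u,z:loc(atz(v,((u[0]+.5)/2-.5+80,(u[1]+.5)/2-.5),z))
s=f((326,240),86)
for n,u,z in [('dot',(411,239),69),('wing',(236,249),69),('disc',(463,256),46),('bot',(372,22),96),('aNL',(492,340),30),('aNR',(510,190),30)]:print(n,f(u,z))
d=f((411,239),69)-s;print(s,d,'q',-np.arctan2(d[1],d[0]));d=f((411,239),69)-f((236,249),69);print(-np.arctan2(d[1],d[0]))
```

```text
dot [-37.1  -5.9  69. ]
wing [39.9  4.6 69. ]
disc [-62.6  -0.7  46. ]
bot [-12.4 -93.9  96. ]
aNL [-83.6  40.   30. ]
aNR [-83.7 -36.6  30. ]
[-2.3 -2.3 86. ] [-34.8  -3.6 -17. ] q 3.038511045067093
3.0060649396042924
```

The knob reads about 3.0 (at its end stop), the adapter is home and the robot is clear, so I hand in.

```bash
python3 -c "
from station import ctrl
print(ctrl.sign_off())"
```

```text
the job is handed in; nothing more can be done
None
```

The job is handed in: the adapter is square against the back stop, the knob clicked and turned to its end stop (measured at about 3.0 rad), and the bystanders look unmoved; the foot's pressing force was not measured and no verdict came back.

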